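Bin and record the potting-bench rejects

TASK

Two rejects go into the wire basket: the clay pot with the broken rim, standing among sound ones on the duckboard, and the tan brick lump lying on the grit under the grow light; drop each one in and leave everything else on the bench where it is. When both lie in the basket, record them with the bench camera: tilt the camera stick fully over to the left (the basket's side), hold it there for a good second, then let it spring back upright.

Things in the scene. Friction and masses are not known exactly. Their poses are not given: they have to be found in the camera images.
- broken_mid (a point): Centre of the broken clay pot (reject), upright on the duckboard: on its axis, 29 mm above its foot. 58 mm tall, foot 40 mm wide, body widening to 51 mm, then a straight rim band 60 mm wide from 38 to 58 mm up. A 135 degree piece of wall is gone above 24 mm; the gap faces this frame's +x, so the rim can be gripped across y. z is up. About 75 g.
- brick_mid (a point): Centre of the tan brick lump, the other reject: a block 60 (x) x 42 (y) x 40 (z) mm lying flat on the grit in the aluminium tray, its x axis roughly away from the robot. About 190 g.
- grit_tray: Fixed aluminium tray, 180 (x) x 280 (y) mm, walls 40 mm high; grit surface 24 mm above the table. Origin under its centre at table height. Grow light: level white bar above it, 80 (x) x 314 (y) mm, centred at x +20, 205 to 227 mm up, on 12 mm posts at x +25, y +-147. It overhangs the brick: a tool pointing straight down does not fit; come in tilted about 40 degrees from the robot's side (-x).
- basket: Fixed steel wire reject basket, open on top, origin under its centre at table height: 250 (x) x 210 (y) mm outside, 110 mm high, walls 4 mm, floor 6 mm thick.
- stick_base: Fixed black remote box of the bench camera, 90 (x) x 75 (y) x 45 mm high, origin under its centre; its +y axis points left as seen from the robot, to the basket's side. The stick's pivot is at its centre, 45 mm above the table.
- stick_knob (a point): Centre of the black ball knob (28 mm across) on the stick, 65 mm above the pivot along the stick (110 mm above the table when upright); the rod below it is 10 mm thick.
- stick (a joint): Tilt of the spring-centred stick, rad: 0 upright, positive towards the box's +y (left), stops at +-0.45; it tilts only in this plane. The spring takes 0.5 Nm per rad (3.5 N at the knob at the stop) and brings it back upright when let go. It pans the bench camera, towards the basket when tilted left.
- board: Fixed wooden duckboard 230 x 230 mm, top 14 mm above the table, origin under its centre; four pots stand on it about 120 mm apart in a square.
- pot1: The first sound clay pot, same shape and size as the broken one but whole; loose, origin at the centre of its foot. Leave alone.
- pot2: The second sound clay pot, same shape and size as the broken one but whole; loose, origin at the centre of its foot. Leave alone.
- pot3: The third sound clay pot, same shape and size as the broken one but whole; loose, origin at the centre of its foot. Leave alone.
- pebble: Smooth pale pebble, 32 mm across, 18 mm high, loose on the grit near one end of the tray, origin at the centre of its underside. Leave alone.
- trowel_blade (a point): Centre of the steel blade (100 x 62 mm, 6 mm thick) of a trowel, 260 mm long, under 30 mm high, lying on the table between the remote box and the basket, handle towards the robot (-x). Leave alone.
Not all that is in view belongs to the job. Leave any turquoise look-alike of the part that bears broken_mid alone.

How it is judged:
By the outcome, as a careful person would: the job done as asked, in the order asked, and still so for the second after the job is handed in, with the robot touching nothing.
It also fails if it takes over 72 s, if anything falls off the work surface, if the arm or the gripper's body presses on something with over 40 N, if the wrist force passes 120 N, or if a joint passes its speed limit or range.

ROBOT

A 6-joint arm with a two-finger parallel gripper is mounted at the origin on the work surface. World frame = base frame: x ahead of the robot, y to its left, z up, the work surface at z = 0. Lengths are in m, angles in rad, forces in N, time in s.
With the tool pointing down it reaches from about 0.275 to 1 m from the base axis. Payload 8.4 kg.
Tool frame: the origin (TCP) lies at the very end of the fingers, on their centre line; the grasp point (between the pads) lies 19 mm behind it; z points along the fingers, y is the line along which they close (so a half turn about z gives the same grasp; the last joint's range is limited). The gripper opens to 85 mm and grips with 20 to 120 N. Pads are 22 mm wide; open, the fingers measure 114 mm over their backs; the gripper's body (76 mm by 85 mm) begins 54 mm behind the grasp point. The pads swing forward as they close: fully open they stand 13 mm farther back than shut.
Start: joints at [-1.187, 0.353, 1.633, -0, 1.155, -0.002], TCP at [0.235, -0.579, 0.231] pointing down, gripper open.
Joint ranges: [-2.63, 2.63], [-0.92, 2.1], [0.06, 2.66], [-1.3, 4.44], [0, 2.69], [-3.02, 3.02]. Speed limits (rad/s): [2.22, 2.22, 2.79, 3.14, 3.14, 3.14].

INTERFACE

Orientations are given as a unit quaternion [x, y, z, w].
In Python, from workcell import bot, hand, kinematics, get_obs, vision, hand_in gives the robot as it stands. The module is installed in compiled form; this text tells all that it offers. Calls block until the motion is done:
- bot.reach(position, orientation): joint-space move of the TCP to a pose.
- bot.servo_line(position, ori=None, velocity=0.15): straight line of the TCP; ori=None keeps the orientation; velocity is the mean speed in m/s.
- bot.goto_joints(angles): joint-space move.
- hand.move_gripper(opening, strength=None): finger opening in m; strength is the grip in N (None keeps the last); returns when the fingers have stopped.
- bot.dwell(seconds).
- kinematics.solve_ik(position, orientation): joint angles nearest the present ones, or None.
- get_obs(): the state.
- vision.read_camera(name): name is "scene" or "top" or "wrist"; returns a dict with "frame" (400x640x3 uint8, red, green, blue), "intrinsics" (3x3 intrinsics, pixels), "view" (4x4, takes a point from world to camera coordinates). Camera axes: x right, y down, z forward; pixel columns grow to the right and rows downward; lengths in m; the calibration is good to about 2 mm. The wrist camera is an equidistant fisheye: a pixel r from the principal point sees the ray r / f radians off the axis. A picture is of the moment at which its call begins. There is no depth.
A pose or a line that the arm cannot do raises bot.IKError and nothing moves.
- hand_in(): hands the job in; it is judged then, once.
The state is a dict: "time_s": time; "joint_pos": joint angles; "joint_vel": joint speeds; "joint_efforts": joint torques, N m; "position": TCP position; "orientation": TCP orientation; "wrist_force": force on the tool from outside, world axes, zero at the start; "ft_torque": the same for the moment, N m; "gripper_width": finger opening in m; "grip_force": force on a finger pad.
Only numpy, scipy, OpenCV 4.12 (cv2) and the standard library are available. Lean on these libraries where they do the work, as an engineer would, in place of code of your own. Each camera call takes 0.05 s, during which the arm holds its last target. There are 200 camera calls.

## Working session

There is one attempt and no reset: what is moved stays moved. The work goes in short steps, each a Python script; the robot and the scene stay as the last script left them, time stands still between calls to the robot, and variables do not carry over. Pictures are saved under pics/ and viewed, at most 10 in all, crops included, and the job is handed in when it is done.

```bash
mkdir -p pics
cat > h.py <<'E'
import numpy as np, cv2
from workcell import bot, hand, kinematics, get_obs, vision, hand_in
from scipy.spatial.transform import Rotation as R
def snap(n,fn=None):
    c=vision.read_camera(n)
    if fn: cv2.imwrite('pics/'+fn,c['frame'][:,:,::-1])
    np.savez('last_%s.npz'%n,**c)
    return c
def ray(c,u,v,wrist=False):
    K=c['intrinsics'];V=c['view']
    x=(u-K[0,2])/K[0,0];y=(v-K[1,2])/K[1,1]
    if wrist:
        r=np.hypot(x,y);s=np.sin(r)/r if r>1e-9 else 1;d=np.array([x*s,y*s,np.cos(r)])
    else: d=np.array([x,y,1.])
    Rm=V[:3,:3]; return -Rm.T@V[:3,3], Rm.T@d
def onz(c,u,v,z,wrist=False):
    o,d=ray(c,u,v,wrist); return o+d*(z-o[2])/d[2]
E
python3 - <<'E'
from h import *
for n in('scene','top','wrist'):
    c=snap(n,n+'0.png'); o,d=ray(c,320,200); print(n,c['intrinsics'].round(1).tolist(),o.round(3),d.round(3))
o=get_obs();print({k:np.round(v,3).tolist() for k,v in o.items()})
E
```

```text
scene [[407.0, 0.0, 319.5], [0.0, 407.0, 192.4], [0.0, 0.0, 1.0]] [ 1.37  -0.296  0.778] [-0.756  0.247 -0.607]
top [[473.9, 0.0, 319.0], [0.0, 473.9, 197.1], [0.0, 0.0, 1.0]] [ 0.244 -0.015  1.672] [ 0.142 -0.003 -0.99 ]
wrist [[309.7, 0.0, 321.3], [0.0, 309.7, 202.6], [0.0, 0.0, 1.0]] [ 0.3   -0.552  0.372] [-0.248 -0.096 -0.964]
{'time_s': 0.15, 'joint_pos': [-1.187, 0.354, 1.634, -0.0, 1.155, -0.002], 'joint_vel': [-0.0, -0.002, -0.002, 0.001, 0.002, -0.0], 'joint_efforts': [0.001, -60.563, -34.234, 0.0, 0.006, 0.0], 'position': [0.235, -0.579, 0.231], 'orientation': [0.981, 0.192, -0.0, -0.001], 'wrist_force': [0.876, -0.293, -0.043], 'ft_torque': [-0.017, -0.006, -0.037], 'grip_force': 0.0, 'gripper_width': 0.085}
```

View pics/scene0.png

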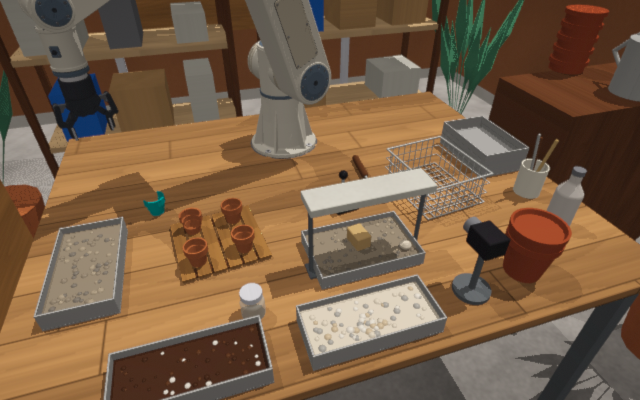

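View pics/top0.png

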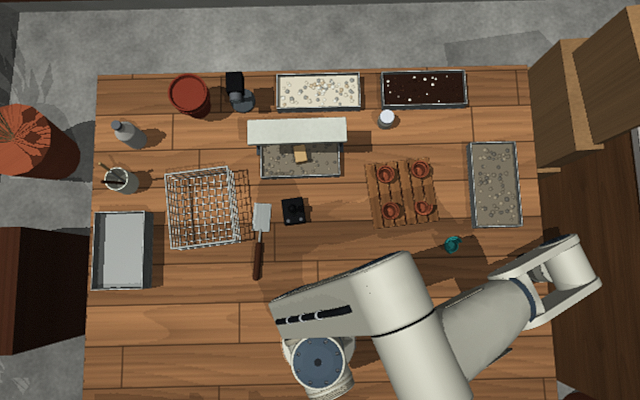

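The scene view shows four pots at about (190–245, 205–255), with one turquoise pot beside the board. The brick is under the light at (358,235). In the top view, x points up and y points left: board (403,192), box (293,211), basket (205,207), brick (301,153). I'll enlarge the key regions.

Run:
```python
import cv2,numpy as np
t=cv2.imread('pics/top0.png');s=cv2.imread('pics/scene0.png')
f=lambda im,x,y,w,h:cv2.resize(im[y:y+h,x:x+w],(400,300),interpolation=cv2.INTER_CUBIC)
a=np.vstack([np.hstack([f(t,355,145,100,75+15),f(s,160,185,120,90)]),np.hstack([f(t,240,115,120,90),f(t,155,150,160,120)])])
cv2.imwrite('pics/crop1.png',a)
```

```text
(no output)
```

View pics/crop1.png

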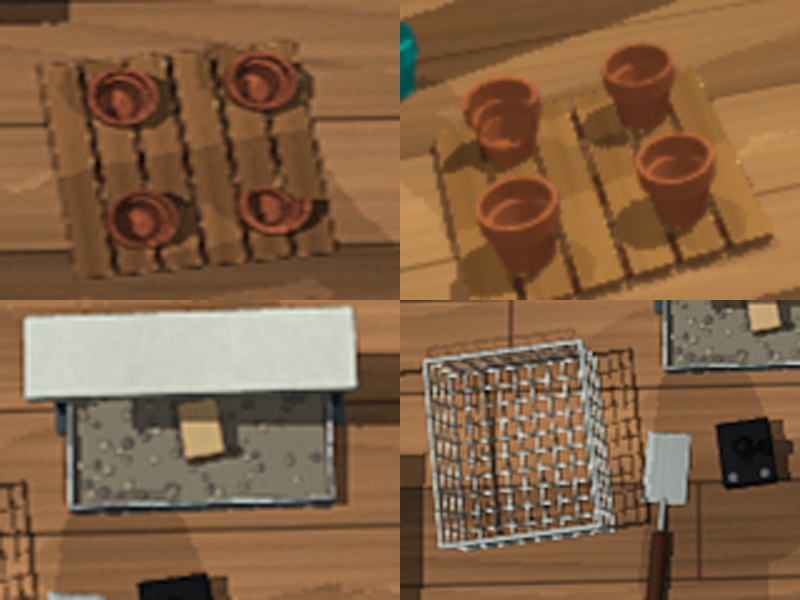

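Crop: the broken pot is the lower-right one in the top view, at about (422,207), with its gap up and to the right. The brick shows at about (301,157), the knob at (293,206), and the basket rim corners are at (165,174), (228,166), (235,240) and (171,249).

Run:
```python
from h import *
c=dict(np.load('last_top.npz'));s=dict(np.load('last_scene.npz'))
P=lambda n,u,v,z:print(n,onz(c,u,v,z)[:2].round(3))
P('pot',422.5,207.4,.072)
for u,v in((385.5,174),(420,169.5),(390.5,211)):P('sound',u,v,.072)
for u,v in((165,174),(227.8,166),(235,240),(171,248.8)):P('bask',u,v,.11)
for u,v in((281.8,200),(303,197.2),(306.2,222.8),(285,226)):P('box',u,v,.045)
P('knob',293,206,.11)
for cx,cy in((180,103),(215,100),(224,155),(188,163)):P('brick',240+cx/3.333,115+cy/3.333,.064)
for cx,cy in((68,510),(333,502)):P('traynear',240+cx/3.333,115+cy/3.333,.04)
for cx,cy in((25,318),(355,308),(357,388),(27,400)):P('light',240+cx/3.333,115+cy/3.333,.227)
print('scene brick',onz(s,358,232,.064))
```

```text
pot [ 0.439 -0.367]
sound [ 0.558 -0.247]
sound [ 0.571 -0.366]
sound [ 0.43  -0.258]
bask [0.569 0.499]
bask [0.591 0.288]
bask [0.342 0.263]
bask [0.318 0.473]
box [0.481 0.113]
box [0.489 0.039]
box [0.399 0.03 ]
box [0.39  0.103]
knob [0.45  0.071]
brick [0.667 0.066]
brick [0.67 0.03]
brick [0.611 0.022]
brick [0.603 0.059]
traynear [0.249 0.189]
traynear [ 0.251 -0.082]
light [0.424 0.204]
light [ 0.426 -0.1  ]
light [ 0.352 -0.099]
light [0.349 0.203]
scene brick [0.64323913 0.04623646 0.064     ]
```

```bash
cat >> h.py <<'E'
def down(yaw,tilt=0):
    # tilt>0: tool z leans forward (towards local +x); local frame yawed about z
    return (R.from_euler('z',yaw,degrees=True)*R.from_euler('y',-tilt,degrees=True)*R.from_quat([1,0,0,0])).as_quat()
E
python3 - <<'E'
from h import *
print(R.from_quat(down(0,40)).as_matrix().round(2))
bot.reach([.44,-.367,.24],down(0))
c=snap('wrist','w1.png'); o=get_obs(); print(o['time_s'],o['joint_pos'])
K=c['intrinsics'];V=c['view']
for p in([.439,-.367,.072],[.439,-.367,.014]):
    q=V[:3,:3]@p+V[:3,3];th=np.arctan2(np.hypot(q[0],q[1]),q[2]);f=K[0,0]*th/np.hypot(q[0],q[1]);print(q[0]*f+K[0,2],q[1]*f+K[1,2])
E
```

```text
[[ 0.77  0.    0.64]
 [ 0.   -1.    0.  ]
 [ 0.64  0.   -0.77]]
1.3333 [-6.99268236e-01  2.64427449e-01  1.73745457e+00 -3.44380425e-04
  1.13963334e+00  8.72029513e-01]
321.16973488786874 186.08102963390633
321.1350816019034 175.42980141913407
```

View pics/w1.png

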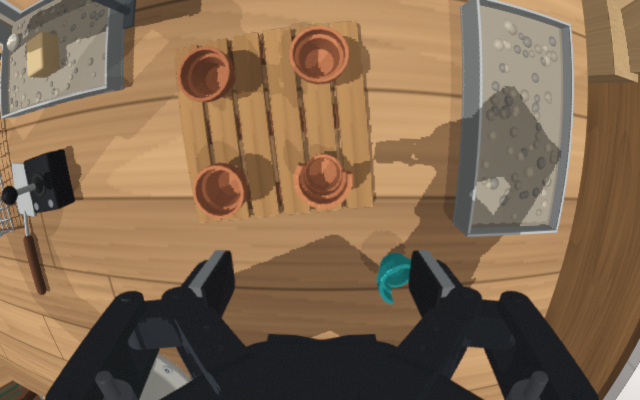

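Wrist view: the broken pot is at about (322,181), with its gap facing up (+x). I'll zoom in to get the gap direction.

Run:
```python
import cv2,numpy as np
t=cv2.imread('pics/w1.png')
cv2.imwrite('pics/crop2.png',np.hstack([cv2.resize(t[140:220,280:365],None,fx=6,fy=6,interpolation=cv2.INTER_CUBIC),cv2.resize(t[20:140,0:80],(280,480))]))
```

```text
(no output)
```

View pics/crop2.png

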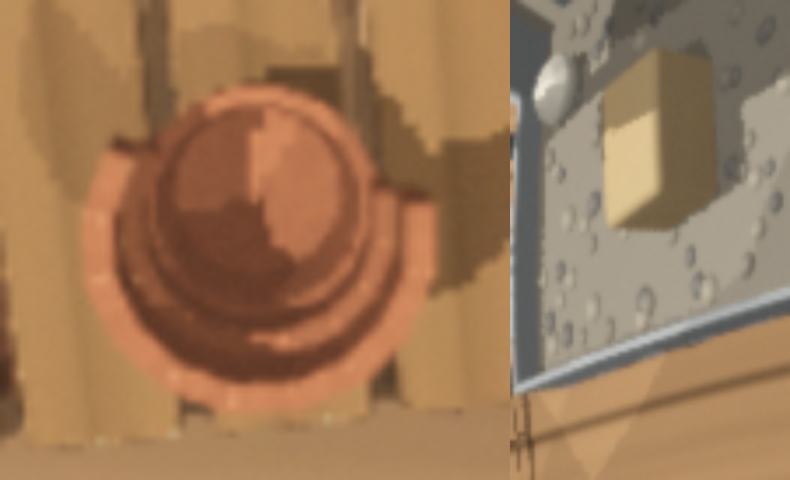

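Run:
```python
from h import *
w=dict(np.load('last_wrist.npz'));c=dict(np.load('last_top.npz'))
p=onz(w,280+260/6,140+234/6,.072,True);print('pot',p)
r=[onz(w,280+x/6,140+234/6,.072,True) for x in(83,438)];print('dia',np.linalg.norm(r[0]-r[1]))
P=lambda n,u,v,z:print(n,onz(c,u,v,z)[:2].round(3))
for cx,cy in((68,210),(333,202)):P('traynear',240+cx/3.333,115+cy/3.333,.04)
for cx,cy in((25,18),(355,8),(357,88),(27,100)):P('light',240+cx/3.333,115+cy/3.333,.227)
# brick top face in wrist crop2 right pane: 3.5x,4x
for cx,cy in((95,95),(145,175),(100,220),(155,50)):
    print('brick',onz(w,cx/3.5,20+cy/4,.064,True).round(3))
assert abs(p[0]-.439)<.015 and abs(p[1]+.367)<.015
x,y=p[:2]
bot.servo_line([x,y,.12],down(-9),velocity=.2)
bot.servo_line([x,y,.038],velocity=.08)
hand.move_gripper(.05,30)
o=get_obs();print(o['gripper_width'],o['grip_force'],o['wrist_force'].round(1))
bot.servo_line([x,y,.33],velocity=.2)
o=get_obs();print(o['time_s'],o['gripper_width'],o['grip_force'],o['wrist_force'])
for q in([.40,.375,.33],[.40,.375,.042]):print(kinematics.solve_ik(q,down(6.5)))
```

```text
pot [ 0.44641255 -0.36920131  0.072     ]
dia 0.06051102023020674
traynear [0.561 0.187]
traynear [ 0.563 -0.091]
light [0.711 0.204]
light [ 0.713 -0.109]
light [ 0.635 -0.109]
light [0.631 0.202]
brick [0.662 0.066 0.064]
brick [0.621 0.024 0.064]
brick [0.611 0.057 0.064]
brick [0.667 0.022 0.064]
0.06007829754728779 31.61981089040637 [-0.5  1.4  6.1]
5.225 0.06007694125885338 32.57083626464009 [ 0.27785745 -0.2212311  -0.52765062]
[ 7.50415513e-01  1.50864580e-01  1.67850236e+00 -4.44089210e-16
  1.31222572e+00  2.20776544e+00]
[ 7.50415513e-01  4.89441253e-01  1.93396627e+00 -4.44089210e-16
  7.18185134e-01  2.20776544e+00]
```

```bash
python3 - <<'E'
from h import *
bot.reach([.397,.374,.33],down(6.5))
bot.servo_line([.397,.374,.046],velocity=.2)
o=get_obs();print(o['wrist_force'].round(1),o['grip_force'],o['position'])
hand.move_gripper(.085)
bot.servo_line([.397,.374,.25],velocity=.25)
# view the brick from the tilted standoff
q=down(5,40); a=R.from_quat(q).as_matrix()[:,2]
g=np.array([.638,.044,.052]); tcp=g+.019*a
pre=tcp-.16*a
print(tcp,pre,kinematics.solve_ik(tcp,q),kinematics.solve_ik(pre,q))
bot.reach(pre+[0,0,.1],q)
bot.servo_line(pre,velocity=.25)
w=snap('wrist','w2.png'); t=snap('top','t2.png'); print(get_obs()['time_s'])
E
python3 - <<'E'
import cv2,numpy as np
t=cv2.imread('pics/t2.png');w=cv2.imread('pics/w2.png')
a=np.zeros((600,640,3),np.uint8);a[:400]=w;a[400:,:320]=cv2.resize(t[150:250,155:315],(320,200));cv2.imwrite('pics/v2.png',a)
E
```

```text
[ 0.7 -0.  -1. ] 32.58569721132517 [0.39753057 0.3744681  0.04688429]
[0.65016649 0.04506443 0.03744516] [0.54771183 0.03610081 0.16001227] [ 0.05650321  0.54799822  2.20003365  3.07569714  0.3049596  -1.53150219] [ 0.04687931  0.1480849   2.36135459  2.76437814  0.0705201  -1.22537854]Traceback (most recent call last):
  File "<stdin>", line 13, in <module>
workcell.IKError: the arm cannot follow that straight line within its joint ranges
[ WARN:0@0.007] global loadsave.cpp:275 findDecoder imread_('pics/t2.png'): can't open/read file: check file path/integrity
[ WARN:0@0.007] global loadsave.cpp:275 findDecoder imread_('pics/w2.png'): can't open/read file: check file path/integrity
Traceback (most recent call last):
TypeError: int() argument must be a string, a bytes-like object or a real number, not 'NoneType'
```

Run:
```python
from h import *
o=get_obs();print(o['time_s'],o['joint_pos'].round(3),o['position'].round(3))
snap('wrist','w2.png');snap('top','t2.png')
g=np.array([.638,.044,.052])
for t in(40,44,48,52):
    q=down(5,t); a=R.from_quat(q).as_matrix()[:,2]
    for s in(0,.08,.12,.16):
        for dz in (0,.1):
            j=kinematics.solve_ik(g+(.019-s)*a+[0,0,dz],q); print(t,s,dz,None if j is None else j.round(2)[[0,3,4,5]])
import cv2
t=cv2.imread('pics/t2.png');w=cv2.imread('pics/w2.png')
a=np.zeros((600,640,3),np.uint8);a[:400]=w;a[400:,:320]=cv2.resize(t[150:250,155:315],(320,200));cv2.imwrite('pics/v2.png',a)
```

```text
12.1417 [ 0.048 -0.063  2.264  0.107  0.245  1.436] [0.548 0.037 0.26 ]
40 0 0 [ 0.06  3.08  0.3  -1.53]
40 0 0.1 [ 0.06  2.82  0.06 -1.27]
40 0.08 0 [ 0.05  3.03  0.21 -1.49]
40 0.08 0.1 [0.05 0.3  0.08 1.24]
40 0.12 0 [ 0.05  2.98  0.15 -1.44]
40 0.12 0.1 [0.05 0.16 0.16 1.39]
40 0.16 0 [ 0.05  2.76  0.07 -1.23]
40 0.16 0.1 [0.05 0.11 0.24 1.44]
44 0 0 [ 0.06  3.09  0.44 -1.55]
44 0 0.1 [ 0.06  3.02  0.18 -1.47]
44 0.08 0 [ 0.05  3.07  0.36 -1.53]
44 0.08 0.1 [ 0.05  2.74  0.07 -1.19]
44 0.12 0 [ 0.05  3.05  0.3  -1.51]
44 0.12 0.1 [0.05 0.97 0.03 0.58]
44 0.16 0 [ 0.04  3.01  0.23 -1.47]
44 0.16 0.1 [0.04 0.27 0.11 1.27]
48 0 0 [ 0.05  3.1   0.57 -1.55]
48 0 0.1 [ 0.05  3.06  0.31 -1.52]
48 0.08 0 [ 0.05  3.08  0.52 -1.55]
48 0.08 0.1 [ 0.05  3.    0.2  -1.46]
48 0.12 0 [ 0.04  3.07  0.47 -1.54]
48 0.12 0.1 [ 0.04  2.89  0.13 -1.35]
48 0.16 0 [ 0.04  3.05  0.4  -1.52]
48 0.16 0.1 [ 0.04  2.34  0.05 -0.8 ]
52 0 0 [ 0.05  3.1   0.71 -1.56]
52 0 0.1 [ 0.05  3.08  0.44 -1.53]
52 0.08 0 [ 0.05  3.09  0.68 -1.56]
52 0.08 0.1 [ 0.05  3.05  0.35 -1.51]
52 0.12 0 [ 0.04  3.08  0.65 -1.55]
52 0.12 0.1 [ 0.04  3.01  0.28 -1.47]
52 0.16 0 [ 0.04  3.07  0.6  -1.54]
52 0.16 0.1 [ 0.04  2.93  0.2  -1.4 ]
```

View pics/v2.png

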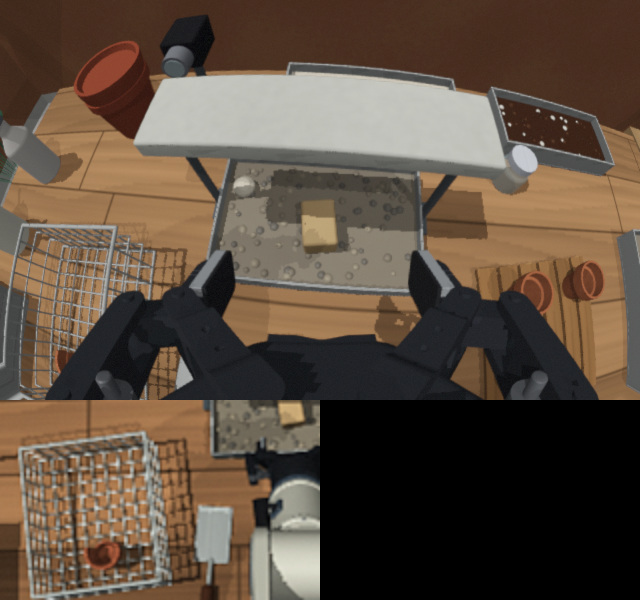

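Pot stands upright in the basket (lower inset, about (103,553)). The brick's top face is around (319,215) in the wrist view. I'll measure its outline.

Run:
```python
from h import *
w=dict(np.load('last_wrist.npz'))
h=cv2.cvtColor(w['frame'],cv2.COLOR_RGB2HSV)
m=(cv2.inRange(h,(8,75,40),(30,255,255)));k=np.zeros_like(m);k[185:262,280:360]=m[185:262,280:360]
cs,_=cv2.findContours(k,cv2.RETR_EXTERNAL,cv2.CHAIN_APPROX_NONE)
b=max(cs,key=cv2.contourArea);print(cv2.contourArea(b))
for u,v in cv2.approxPolyDP(b,2.5,True)[:,0]:print(u,v,onz(w,u,v,.064,True)[:2].round(3),onz(w,u,v,.024,True)[:2].round(3))
```

```text
1737.0
332 199 [0.672 0.035] [0.69  0.035]
301 202 [0.664 0.073] [0.682 0.077]
305 252 [0.601 0.061] [0.612 0.064]
335 250 [0.607 0.026] [0.618 0.026]
337 235 [0.625 0.025] [0.639 0.024]
```

Run:
```python
from h import *
q=down(9,46); a=R.from_quat(q).as_matrix()[:,2]
tcp=np.array([.640,.047,.053])+.019*a
pre=tcp-.15*a
bot.reach(pre+[-.06,0,.03],q); print(get_obs()['joint_pos'].round(2))
bot.servo_line(pre,velocity=.2)
bot.servo_line(tcp,velocity=.1)
o=get_obs();print(o['wrist_force'].round(1))
hand.move_gripper(.03,60)
o=get_obs();print(o['gripper_width'],o['grip_force'],o['wrist_force'].round(1))
bot.servo_line(tcp+[0,0,.02],velocity=.1)
bot.servo_line(tcp-.17*a+[0,0,.01],velocity=.2)
o=get_obs();print(o['time_s'],o['gripper_width'],o['grip_force'],o['wrist_force'].round(1),o['joint_pos'].round(2))
q2=down(6.5+20,46)
for z in(.3,.2,.07):
  for t in(46,30,10):
    for yw in(6.5,30):
      p=np.array([.51,.388,z]); qq=down(yw,t); aa=R.from_quat(qq).as_matrix()[:,2]
      j=kinematics.solve_ik(p+.019*aa,qq); print(z,t,yw,None if j is None else j.round(2))
```

```text
[-0.03  0.05  2.53  2.6   0.27 -1.18]
[0.2 0.2 0.2]
0.04141040615181273 60.89563250541687 [-3.  -0.6  5.8]
18.4 0.041187572418497756 60.68467855453491 [-0.4 -0.5 -2.9] [-0.03  0.14  2.45  2.61  0.27 -1.19]
0.3 46 6.5 None
0.3 46 30 [ 0.72  0.08  2.12 -0.74  0.21  2.43]
0.3 30 6.5 [ 0.81  0.16  1.87 -0.49  0.75  2.57]
0.3 30 30 [ 0.69  0.12  1.93 -0.15  0.58  1.84]
0.3 10 6.5 [ 0.7   0.26  1.65 -0.11  1.08  2.2 ]
0.3 10 30 [ 0.66  0.25  1.67 -0.03  1.05  1.72]
0.2 46 6.5 None
0.2 46 30 [ 0.72  0.25  2.2   4.07  0.17 -2.35]
0.2 30 6.5 [ 0.81  0.29  1.97 -0.64  0.56  2.76]
0.2 30 30 [ 0.69  0.25  2.02 -0.24  0.36  1.94]
0.2 10 6.5 [ 0.7   0.36  1.75 -0.12  0.88  2.23]
0.2 10 30 [ 0.66  0.35  1.77 -0.03  0.85  1.73]
0.07 46 6.5 [ 0.91  0.58  2.15  4.38  0.58 -2.13]
0.07 46 30 [ 0.72  0.55  2.24  3.46  0.46 -1.72]
0.07 30 6.5 None
0.07 30 30 [ 0.69  0.48  2.09 -1.    0.1   2.71]
0.07 10 6.5 [ 0.7   0.53  1.83 -0.16  0.63  2.28]
0.07 10 30 [ 0.66  0.52  1.85 -0.04  0.59  1.74]
```

Run:
```python
from h import *
o=get_obs();p=o['position'];print(p)
q=down(15,20);a=R.from_quat(q).as_matrix()[:,2]
bot.reach([.47,p[1],.34],q)
d=np.array([.512,.388,.06])+.019*a
bot.reach([d[0],d[1],.30],q)
o=get_obs();print(o['gripper_width'],o['grip_force'],o['time_s'])
bot.servo_line(d,velocity=.2)
print(get_obs()['wrist_force'].round(1))
hand.move_gripper(.08)
bot.servo_line([d[0],d[1],.28],velocity=.25)
bot.reach([.45,-.08,.30],down(0))
t=snap('top','t3.png');s=snap('scene','s3.png');w=snap('wrist','w3.png');print(get_obs()['time_s'])
a=np.zeros((600,800,3),np.uint8);a[:400,:640]=w['frame'];a[400:,:320]=cv2.resize(t['frame'][150:250,155:315],(320,200));a[400:,320:640]=cv2.resize(s['frame'][120:220,330:490],(320,200));cv2.imwrite('pics/v3.png',a[:,:,::-1])
```

```text
[0.53295064 0.03000893 0.16773871]
0.04098945785755979 60.79971671104431 21.9083
[ 0.2 -0.2 -1.3]
26.7917
```

View pics/v3.png

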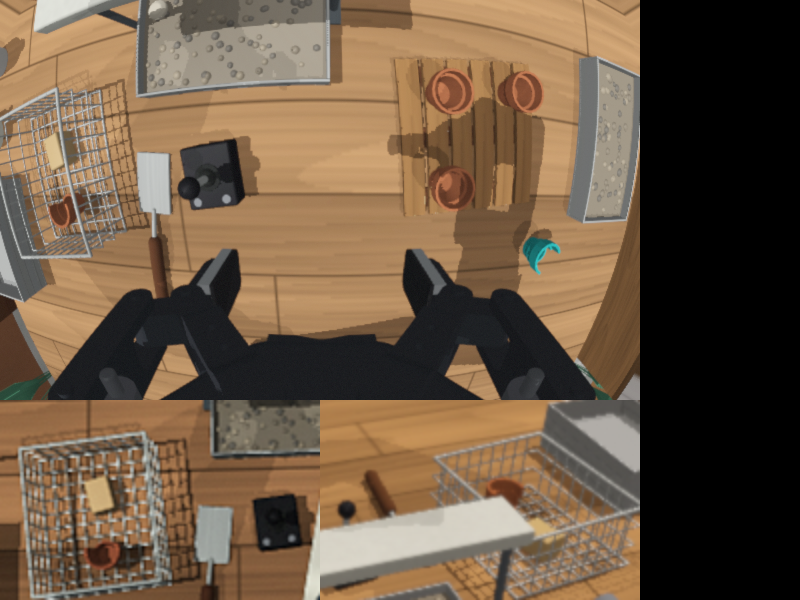

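Both rejects are in the basket. The knob is at (189,188) in the wrist view, and at about (294,209) in the top view.

Run:
```python
from h import *
w=dict(np.load('last_wrist.npz'));t=dict(np.load('last_top.npz'))
a=onz(w,189,188,.11,True);b=onz(t,294,209.3,.11);print(a,b)
for u,v in((180,151),(237,140),(244,199),(189,210)):print('box',onz(w,u,v,.045,True)[:2].round(3))
```

```text
[0.44332652 0.075969   0.11      ] [0.43895557 0.06776389 0.11      ]
box [0.481 0.116]
box [0.492 0.031]
box [0.412 0.026]
box [0.396 0.11 ]
```

Run:
```python
from h import *
hand.move_gripper(0.0)
q=down(7.5);y=np.array([-np.sin(np.radians(7.5)),np.cos(np.radians(7.5)),0])
k=np.array([.442,.071,.09])
s=k-.055*y
bot.reach(s+[0,0,.08],q)
bot.servo_line(s,velocity=.15)
f0=get_obs()['wrist_force']
bot.servo_line(k-.012*y,velocity=.06)
log=[]
for i in range(18):
    d=-.012+.0015*(i+1)
    bot.servo_line(k+d*y,velocity=.03)
    f=(get_obs()['wrist_force']-f0)@y; log.append((round(d,4),round(float(f),1)))
    if f<-9: break
print(log,get_obs()['time_s'])
s1=snap('wrist','w4.png');t=snap('top');s=snap('scene')
bot.dwell(1.5)
f=(get_obs()['wrist_force']-f0)@y;print(f,get_obs()['time_s'])
v=np.zeros((500,640,3),np.uint8);v[:400]=s1['frame'];v[400:,:320]=cv2.resize(t['frame'][190:240,240:400],(320,100));v[400:,320:]=cv2.resize(s['frame'][160:210,280:440],(320,100));cv2.imwrite('pics/v4.png',v[:,:,::-1])
```

```text
[(-0.0105, -2.2), (-0.009, -1.0), (-0.0075, -1.4), (-0.006, -1.4), (-0.0045, -2.5), (-0.003, -2.1), (-0.0015, -1.1), (0.0, -2.8), (0.0015, -3.7), (0.003, -3.1), (0.0045, -3.8), (0.006, -4.0), (0.0075, -10.2)] 33.0167
-10.326565112428801 34.6667
```

View pics/v4.png

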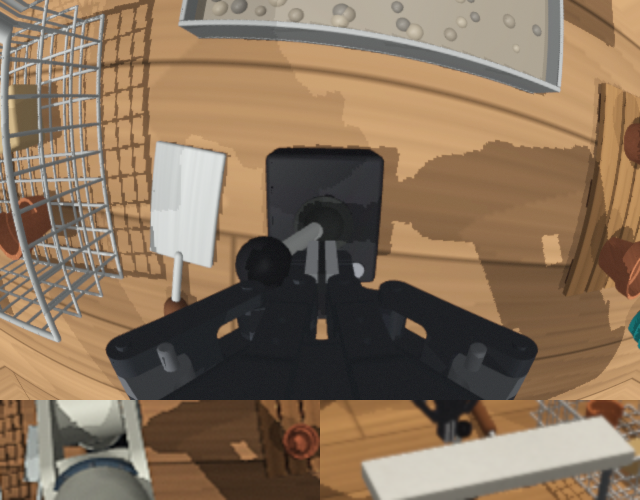

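The stick is leaning fully left: the force jumped from 4 N to 10 N at the stop, and it held there for over 1.5 s. Next I release it and check.

Run:
```python
from h import *
y=np.array([-np.sin(np.radians(7.5)),np.cos(np.radians(7.5)),0])
k=np.array([.442,.071,.09])
bot.servo_line(k-.07*y,velocity=.15)
bot.servo_line(k-.07*y+[0,0,.18],velocity=.2)
bot.reach([.40,-.12,.30],down(7.5))
bot.dwell(.5)
w=snap('wrist');t=snap('top');o=get_obs();print(o['time_s'],o['wrist_force'].round(1))
v=np.zeros((600,640,3),np.uint8);v[:400]=w['frame'];v[400:,:320]=cv2.resize(t['frame'][150:250,155:315],(320,200));v[400:,320:]=cv2.resize(t['frame'][140:240,300:460],(320,200));cv2.imwrite('pics/v5.png',v[:,:,::-1])
```

```text
37.5833 [ 0.7  0.5 -0.5]
```

View pics/v5.png

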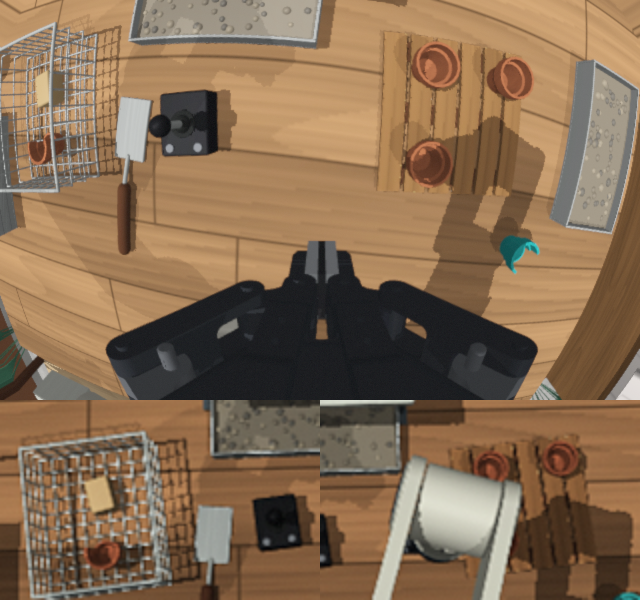

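The stick is upright again (top inset (278,517), same as before the push). Both rejects lie in the basket and the sound pots haven't moved.

```bash
python3 -c "
from h import *
print(hand_in())"
```

```text
the job is handed in; nothing more can be done
None
```

The job is handed in at about 38 s of the 72 s allowed: the broken pot and the brick are in the basket, and the camera stick was held fully left for over 1.5 s and is upright again.

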